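# Snap the washed blue cap back on its seasoning canister

### The job

Pull the blue cap off its tilted draining peg, set it upright on the open neck of the blue canister, which stands on the spring kitchen scale, and press it until it clicks fully home, then let go. The pan gives as you press: do not push it right down to its stop, and keep the canister standing on it. Leave the cream cap, the cream canister and the other things alone.

Things in the scene. Friction and masses are not known exactly. Their poses are not given: they have to be found in the camera images.
- cap_blue: Loose blue plastic overcap, 50 g, round, 54 mm across (55 mm at the bead on its lowest 6 mm), 65 mm tall, open below, flat closed top. Origin: centre of its open rim; z along its axis to the closed top. Bore 46 mm, with a lip of 41 mm in the lowest 5 mm that snaps past sprung nubs. Starts clicked home on one of the two pegs, z along the peg's z, rim on the collar.
- cap_cream: Identical cap in cream, clicked home on the other peg at the start; must stay there.
- peg_a: One of two grey pegs fixed on the draining stand, on its -y side: neck 38 mm across, 52 mm long, with sprung nubs, on a collar 53 mm across. Origin: centre of the collar's upper face, where the cap's rim rests; z along the peg, away from the stand. It leans 30 degrees from upright along the stand's +x, roughly away from the robot. Pulling a cap off along z takes about 12 to 24 N.
- peg_b: The other grey peg, 140 mm from peg_a on the stand's +y side, parallel to it, otherwise the same.
- stand: Fixed steel draining stand, foot 130 x 270 x 12 mm with a plate sloped at 30 degrees carrying the two pegs. Origin: centre of its underside on the counter; x to the low side of the plate, where the pegs lean,, y along the row of pegs, z up.
- canister_blue: Loose blue seasoning shaker, upright, about 0.45 kg. Body 66 mm across with a paper band, sloping in to a shoulder 54 mm across at 110 mm; above it a steel neck 38 mm across, 52 mm long (its top 6 mm tapers to 28 mm), top at 162 mm. Three sprung nubs stand 3.5 mm out of the neck, centred 10.5 mm above the shoulder. Origin: centre of its underside; z up.
- canister_blue_shoulder (a point): Centre of the blue canister's shoulder, 110 mm above its underside, axes as the canister's. The cap's origin lies here when it is home, its rim on the shoulder. Put over the neck, a cap stops on the nubs about 16 mm above home; it takes about 12 to 24 N downward to snap past them, felt as a sudden drop of force, then it is hard on the shoulder.
- canister_cream: Same canister in cream, also without cap; a bystander, to be left alone.
- spoon: Wooden spoon lying on the counter, about 200 mm long; bystander. Origin near its middle.
- mill: Dark wooden pepper mill, 56 mm across, 178 mm tall, standing; bystander. Origin: centre of its underside.
- bowl: White bowl 100 mm across, 50 mm tall; bystander. Origin: centre of its underside.
- jar: Green glass jar with steel lid, 64 mm across, 90 mm tall; bystander. Origin: centre of its underside.
- mug: Blue mug 80 mm across, 90 mm tall; bystander. Origin: centre of its underside.
- scale_pan (a joint): How far the scale's steel pan is pressed down, in m: 0 at the top (also with the canister on it), stop at 0.045. It is sprung: about 8 N to start it moving, the canister's weight included, then 1 N more for each mm.
- scale_pan_top (a point): Centre of the upper face of the round steel pan (132 mm across, 6 mm thick) that carries the blue canister, 106 mm above the counter when not pressed, z up. It moves with the pan.
- scale: Fixed cream kitchen scale, foot 140 x 140 x 52 mm with a pale display on one side, pan above it on a central stem. Origin: centre of its underside.
Mind the look-alikes: they are no part of the job. Of the things like the cap_blue, leave any that is yellow; of the rest the larger one is meant.

How it is judged:
By the outcome, as a careful person would: the job done as asked, in the order asked, and still so for the second after the job is handed in, with the robot touching nothing.
It also fails if it takes over 45 s, if anything falls off the work surface, if the arm or the gripper's body presses on something with over 40 N, if the wrist force passes 120 N, or if a joint passes its speed limit or range.

### The arm

A 6-joint arm with a two-finger parallel gripper is mounted at the origin on the work surface. World frame = base frame: x ahead of the robot, y to its left, z up, the work surface at z = 0. Lengths are in m, angles in rad, forces in N, time in s.
With the tool pointing down it reaches from about 0.3 to 0.775 m from the base axis. Payload 14.6 kg.
Tool frame: the origin (TCP) lies at the very end of the fingers, on their centre line; the grasp point (between the pads) lies 19 mm behind it; z points along the fingers, y is the line along which they close (so a half turn about z gives the same grasp; the last joint's range is limited). The gripper opens to 94 mm and grips with 3 to 60 N. Pads are 16 mm wide; open, the fingers measure 119 mm over their backs; the gripper's body (75 mm by 177 mm) begins 78 mm behind the grasp point.
Start: joints at [-1.215, 0.3, 1.521, -0, 1.321, -0.067], TCP at [0.226, -0.502, 0.205] pointing down, gripper open.
Joint ranges: [-3.03, 3.03], [-0.79, 2.21], [0.23, 2.52], [-1.04, 4.18], [0, 3.07], [-2.55, 2.55]. Speed limits (rad/s): [2.22, 2.22, 2.57, 3.14, 3.14, 3.14].

### API

Orientations are given as [roll, pitch, yaw] about the fixed x, y, z axes, in that order (R = Rz(yaw) Ry(pitch) Rx(roll)).
In Python, from station import ctrl gives the robot as it stands. The module is installed in compiled form; this text tells all that it offers.
- The arm moves only by the tool step_arm, never from a script. Its argument "deltas" is a list of rows, each an object with "dp": the shift along the tool's x, y, z scaled (see below), a list of three; "twist": the turn about the tool's z scaled (see below). In form: [{"dp": [tx, ty, tz], "twist": twist}, ...]. A call has 1 to 12 rows; each row shifts and turns the commanded pose from where the row before left it, along the tool's axes as they then stand; what a row does not reach is not made up. The controller multiplies each number of a shift by 0.04 m and each number of a turn by 4 degrees. A row lasts 1/10 s, in which the tool goes at most 50 mm and 8.59 degrees, less where a joint would pass 70% of its speed; a pose out of reach is approached as far as the arm can. A call with a number of a shift or a turn outside -1 to 1 is refused whole. A call with a gripper value outside its range is refused whole. "gripper" is the opening, from -1 (shut) to 1 (fully open), set as the call begins (left out, the last holds). The fingers move at their own pace and stop on an object; "squeeze" is the grip in N (left out, the last holds). Time passes only in rows, so rows that do not move let the fingers close. It gives the time, the measured TCP pose, the force, the opening and the grip force at its end, in the units of the state.
- ctrl.get_obs(): the state, without advancing time (a new reading comes with each control period).
- ctrl.camera(name): name is "scene" or "top"; returns (picture, depth): 420x560x3 uint8, red, green, blue; 420x560 float32, m along the optical axis (not along the pixel's ray), 0 where there is no reading.
- ctrl.get_calibration(name): a dict with "fx", "fy", "cx", "cy" (pixels), "world_to_cam" (4x4, takes a point from world to camera coordinates). Camera axes: x right, y down, z forward; pixel columns grow to the right and rows downward; lengths in m; the calibration is good to about 2 mm. A picture is of the moment at which its call begins. get_calibration takes no time and is no camera call.
- ctrl.hand_in(): hands the job in; it is judged then, once.
Trained networks look in the newest picture that a camera, given by its name, has taken for a name from the list of things; names that differ only in an ending like _2 or _b are one class to them, and where a whole thing is asked for, a point or a joint stands for the part that bears it (a point fixed in the world has none). Each returns a list of dicts, best first, with "conf" (0 to 1); they miss things now and then, are a little off and sometimes report something else, mostly with a low value. They report only what shows in the picture. A call takes as long as a camera call. They do not tell look-alikes from the thing itself.
- ctrl.spot_in(camera, label): "rect" ([left, top, right, bottom] as shares, 0 to 1, of the picture: columns of its width, rows of its height, round what is visible of it).
- ctrl.cut_out(camera, label): "pixels" (420x560 bool, what is visible of it) and "rect" ([left, top, right, bottom] as shares, 0 to 1, of the picture: columns of its width, rows of its height, round what is visible of it).
The state is a dict: "time_s": time; "qpos": joint angles; "joint_vel": joint speeds; "tau": joint torques, N m; "ee_pos": TCP position; "eef_rot": TCP orientation; "force": force on the tool from outside, world axes, zero at the start; "moment": the same for the moment, N m; "grip_width": finger opening in m; "grip_force": force on a finger pad.
Only numpy, scipy, OpenCV 4.12 (cv2) and the standard library are available. Lean on these libraries where they do the work, as an engineer would, in place of code of your own. Each camera call takes 0.05 s, during which the arm holds its last target. There are 200 camera calls.

## Working session

There is one attempt and no reset: what is moved stays moved. The work goes in short steps, Python scripts to look and compute and a tool call to move; the robot and the scene stay as the last step left them, time stands still between calls to the robot, and variables do not carry over. Pictures are saved under pics/ and viewed, at most 10 in all, crops included, and the job is handed in when it is done.

Besides the shell and the picture viewer there is one more tool, called after ">>>" in YAML: its name, and indented under it one key for each argument. step_arm: Moves the arm, as the interface text tells. Its arguments: {"type":"object","properties":{"deltas":{"type":"array"},"gripper":{"type":"number"},"squeeze":{"type":"number"}},"required":["deltas"]}

```bash
mkdir -p pics
cat > h.py <<'E'
import numpy as np, cv2
from station import ctrl
def pts(cam,d):
    k=ctrl.get_calibration(cam); v,u=np.mgrid[0:420,0:560]
    P=np.stack([(u-k["cx"])/k["fx"]*d,(v-k["cy"])/k["fy"]*d,d,np.ones_like(d)],-1)
    return (P@np.linalg.inv(k["world_to_cam"]).T)[...,:3]
E
python3 - <<'E'
from h import *
for c in ("scene","top"):
    im,d=ctrl.camera(c); np.savez(f"/tmp/{c}.npz",im=im,d=d)
    cv2.imwrite(f"pics/{c}0.png",cv2.resize(im[...,::-1],(784,588)))
    W=pts(c,d)
    for l in ("cap_blue","canister_blue","canister_cream","cap_cream","stand","scale","scale_pan","mill","mug","jar","bowl"):
        for r in ctrl.cut_out(c,l)[:4]:
            m=r["pixels"]&(d>0); 
            if m.sum()<5: continue
            q=W[m]; col=im[m].mean(0).astype(int)
            print(c,l,round(r["conf"],2),(np.array(r["rect"])*[560,420,560,420]).astype(int),np.percentile(q,5,0).round(3),np.percentile(q,95,0).round(3),col)
print(ctrl.get_obs())
E
```

```text
scene cap_blue 0.73 [358 263 385 290] [0.578 0.302 0.056] [0.631 0.345 0.122] [ 25  45 113]
scene cap_blue 0.72 [391 328 414 348] [0.653 0.443 0.012] [0.681 0.482 0.036] [ 16  38 106]
scene cap_blue 0.56 [192 156 218 175] [ 0.462 -0.516  0.01 ] [ 0.548 -0.428  0.05 ] [167 162 153]
scene canister_blue 0.58 [217 133 240 181] [ 0.553 -0.274  0.12 ] [ 0.597 -0.237  0.263] [ 74  81 109]
scene canister_blue 0.27 [217 213 237 265] [ 0.737 -0.087  0.009] [ 0.772 -0.056  0.16 ] [65 41 24]
scene canister_cream 0.71 [265 179 284 229] [ 0.522 -0.11   0.011] [ 0.566 -0.066  0.159] [146 136 117]
scene cap_cream 0.92 [316 245 339 269] [0.61  0.166 0.06 ] [0.653 0.207 0.122] [181 169 134]
scene cap_cream 0.24 [197 172 257 219] [ 0.51  -0.324  0.011] [ 0.641 -0.202  0.107] [155 144 123]
scene stand 0.78 [299 241 403 315] [0.543 0.13  0.008] [0.652 0.375 0.071] [147 138 136]
scene scale 0.95 [199 170 257 217] [ 0.509 -0.324  0.012] [ 0.64  -0.203  0.107] [155 145 123]
scene mill 0.91 [215 212 237 266] [ 0.732 -0.094  0.006] [ 0.772 -0.056  0.16 ] [66 44 28]
scene mug 0.69 [407 265 451 311] [0.441 0.40
[... 1959 characters left out ...]
4] [106 104 101]
{'time_s': 1.2, 'qpos': array([-1.21459828e+00,  2.99889808e-01,  1.52100758e+00, -2.23108628e-05,
        1.32069298e+00, -6.65727649e-02]), 'joint_vel': array([8.54239999e-04, 5.32546227e-04, 1.15129107e-04, 5.39630193e-04,
       3.29470979e-05, 1.19937296e-03]), 'tau': array([ 6.69636247e-04, -5.31657279e+01, -3.52911973e+01,  7.08608050e-02,
        2.12737138e-02, -4.87115551e-05]), 'ee_pos': array([ 0.22566057, -0.50156243,  0.20544796]), 'eef_rot': array([3.14159181e+00, 2.17210313e-05, 4.22776332e-01]), 'force': array([0.16009643, 0.00344152, 0.31903697]), 'moment': array([-0.01334311,  0.00433907,  0.01105507]), 'grip_force': 0.0, 'grip_width': 0.09393253647152246}
```

Run:
```python
from h import *
z=np.load("/tmp/scene.npz"); im=z["im"]
a=cv2.resize(im[225:365,285:460,::-1],(700,560),interpolation=cv2.INTER_CUBIC)
cv2.imwrite("pics/crop.png",a)
# disk fit: blue cap top face, cream cap top face from clouds; canister neck top
from scipy.optimize import least_squares
for c in("scene","top"):
    z=np.load(f"/tmp/{c}.npz"); im,d=z["im"],z["d"]; W=pts(c,d)
    f=im.astype(int)
    blue=(f[...,2]>f[...,0]+35)&(f[...,2]>f[...,1]+25)
    def box(lo,hi): return (d>0)&np.all((W>lo)&(W<hi),-1)
    B=W[blue&box([.54,.25,.04],[.66,.37,.15])]
    C=W[box([.55,.11,.065],[.68,.24,.15])]
    for n,Q in(("blue",B),("cream",C)):
        # fit tilted capped cylinder surface distance
        def sdf(p):
            th=p[3]; ax=np.array([.5*np.cos(th),.5*np.sin(th),np.sqrt(.75)])
            r=Q-p[:3]; h=r@ax; rad=np.linalg.norm(r-h[:,None]*ax,axis=1)
            dr=rad-.027; dh=np.abs(h-.0325)-.0325
            o=np.hypot(np.maximum(dr,0),np.maximum(dh,0))+np.minimum(np.maximum(dr,dh),0)
            return o
        m=Q.mean(0)
        s=min((least_squares(sdf,[m[0]-.02,m[1],m[2]-.035,t],loss="soft_l1",f_scale=.002) for t in(-.3,0,.3)),key=lambda s:s.cost)
        print(c,n,len(Q),s.x.round(4),"rms",np.sqrt(np.mean(s.fun**2)).round(4))
    for n,lo,hi in(("neckblue",[.5,-.32,.225],[.63,-.2,.29]),("bodyblue",[.5,-.32,.125],[.63,-.2,.2]),):
        Q=W[box(lo,hi)]
        R=.019 if "neck" in n else .033
        Q2=Q[Q[:,2]<.258] if "neck" in n else Q
        s=least_squares(lambda p:np.hypot(Q2[:,0]-p[0],Q2[:,1]-p[1])-R,[Q2[:,0].mean()+0.0,Q2[:,1].mean()],loss="soft_l1",f_scale=.002)
        print(c,n,len(Q2),s.x.round(4),np.sqrt(np.mean(s.fun**2)).round(4),"top z",np.percentile(Q[:,2],98).round(4))
    for n,lo,hi in (("pan",[.48,-.35,.095],[.66,-.19,.115]),):
        Q=W[box(lo,hi)]; s=cv2.minEnclosingCircle(Q[:,:2].astype(np.float32)); print(c,n,s,np.median(Q[:,2]))
```

```text
scene blue 433 [0.5807 0.3156 0.0566 0.1715] rms 0.0024
scene cream 616 [0.5916 0.1815 0.061  0.1354] rms 0.0154
scene neckblue 115 [ 0.5643 -0.27  ] 0.0021 top z 0.2685
scene bodyblue 399 [ 0.5635 -0.2703] 0.0023 top z 0.1982
scene pan ((0.567931592464447, -0.2759142816066742), 0.06886552274227142) 0.10503462424366694
top blue 355 [0.5796 0.3158 0.0573 0.1862] rms 0.002
top cream 637 [0.58   0.1711 0.0655 0.1569] rms 0.0141
top neckblue 50 [ 0.5613 -0.2707] 0.0011 top z 0.2713
top bodyblue 113 [ 0.5615 -0.2708] 0.0006 top z 0.1992
top pan ((0.5628715753555298, -0.27725180983543396), 0.06626543402671814) 0.1060160297349293
```

View pics/scene0.png

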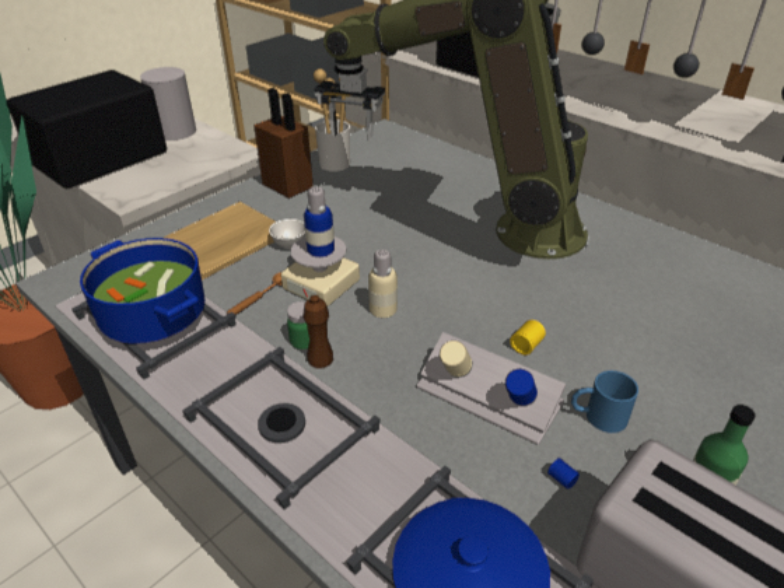

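View pics/crop.png

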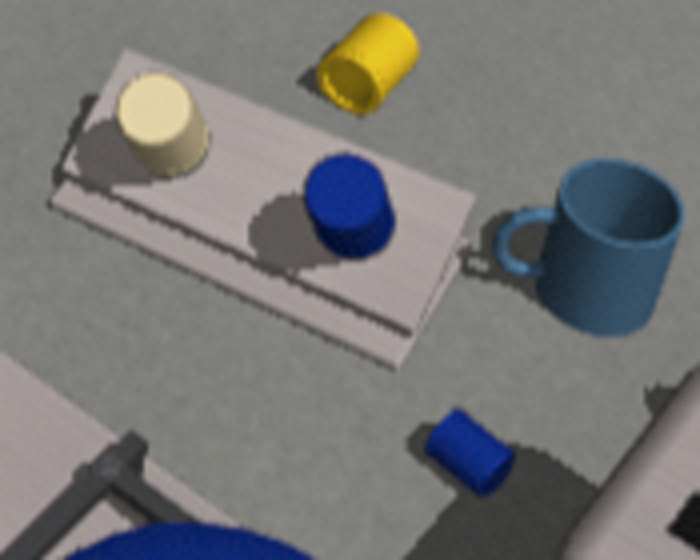

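View pics/top0.png

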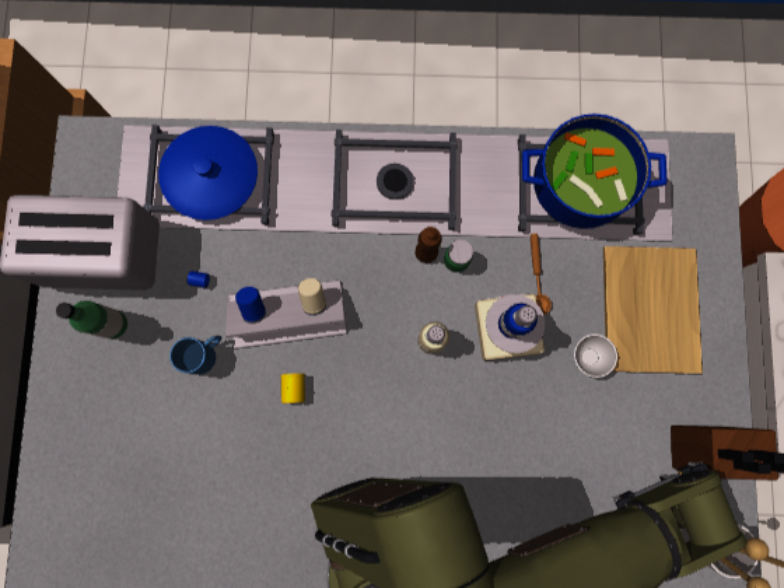

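The pictures show blue cap candidates at these scene pixels:
- **On the right peg, (371,276):** full size.
- **Lying on the counter, (402,338):** small, blue.
- **Lying on the counter, (377,241):** yellow.

The one on the peg is the target, and the close crop confirms it. The blue canister is at (228,158), on the scale.

I'll turn to the stand's yaw and travel there.

>>> step_arm:
  deltas:
    - {"dp": [0,0,-0.3],"twist": 1}
    - {"dp": [0,0,-0.3],"twist": 1}
    - {"dp": [0,0,-0.3],"twist": 1}
    - {"dp": [0,0,-0.3],"twist": 1}
    - {"dp": [0.5,-0.8,0],"twist": 0}
    - {"dp": [0.5,-0.8,0],"twist": 0}
    - {"dp": [0.5,-0.8,0],"twist": 0}
    - {"dp": [0.5,-0.8,0],"twist": 0}
    - {"dp": [0.5,-0.8,0],"twist": 0}
    - {"dp": [0.5,-0.8,0],"twist": 0}
    - {"dp": [0.5,-0.8,0],"twist": 0}
    - {"dp": [0.5,-0.8,0],"twist": 0}
  gripper: 1

```text
time_s: 2.4
ee_pos: [0.3477, -0.2239, 0.2536]
eef_rot: [3.141, -0.0, 0.143]
force: [0.3, -0.3, 1.4]
grip_width: 0.0942
grip_force: 0.0
```

>>> step_arm:
  deltas:
    - {"dp": [0.5,-0.8,0],"twist": 0}
    - {"dp": [0.5,-0.8,0],"twist": 0}
    - {"dp": [0.5,-0.8,0],"twist": 0}
    - {"dp": [0.5,-0.8,0],"twist": 0}
    - {"dp": [0.5,-0.8,0],"twist": 0}
    - {"dp": [0.5,-0.8,0],"twist": 0}
    - {"dp": [0.5,-0.8,0],"twist": 0}
    - {"dp": [0.5,-0.8,0],"twist": 0}
    - {"dp": [0.5,-0.8,0],"twist": 0}
    - {"dp": [0.5,-0.8,0],"twist": 0}
    - {"dp": [0.5,-0.8,0],"twist": 0}
    - {"dp": [0.5,-0.8,0],"twist": 0}

```text
time_s: 3.6
ee_pos: [0.5304, 0.1907, 0.2535]
eef_rot: [-3.142, -0.0, 0.144]
force: [0.1, -0.6, 0.4]
grip_width: 0.0942
grip_force: 0.0
```

>>> step_arm:
  deltas:
    - {"dp": [0.5,-0.8,0],"twist": 0}
    - {"dp": [0.5,-0.8,0],"twist": 0}
    - {"dp": [0.5,-0.8,0],"twist": 0}
    - {"dp": [0,0,0],"twist": 0}
    - {"dp": [0,0,0],"twist": 0}

```text
time_s: 4.1
ee_pos: [0.5755, 0.2929, 0.2527]
eef_rot: [3.141, 0.001, 0.144]
force: [-1.1, -0.1, 0.4]
grip_width: 0.0942
grip_force: 0.0
```

```bash
cat >> h.py <<'E'
from scipy.spatial.transform import Rotation as Ro
def go(t):
    o=ctrl.get_obs(); R=Ro.from_euler("xyz",o["eef_rot"]).as_matrix()
    print("t",o["time_s"],"pos",o["ee_pos"].round(4),"rot",o["eef_rot"].round(4),"F",o["force"].round(1),"w",round(o["grip_width"],4),"units",(R.T@(np.array(t)-o["ee_pos"])/.04).round(3),"q",o["qpos"].round(2))
E
python3 -c "
from h import *
go([.5924,.3174,.060])"
```

```text
t 4.1 pos [0.5755 0.2929 0.2527] rot [3.1412e+00 1.0000e-03 1.4450e-01] F [-1.1 -0.1  0.4] w 0.0942 units [ 0.511 -0.546  4.817] q [ 0.41  0.49  1.14 -0.    1.5   1.84]
```

>>> step_arm:
  deltas:
    - {"dp": [0.51,-0.55,0],"twist": 0}
    - {"dp": [0,0,0.8],"twist": 0}
    - {"dp": [0,0,0.8],"twist": 0}
    - {"dp": [0,0,0.8],"twist": 0}
    - {"dp": [0,0,0.8],"twist": 0}
    - {"dp": [0,0,0.8],"twist": 0}
    - {"dp": [0,0,0.5],"twist": 0}
    - {"dp": [0,0,0.3],"twist": 0}
    - {"dp": [0,0,0],"twist": 0}
    - {"dp": [0,0,0],"twist": 0}

```text
time_s: 5.1
ee_pos: [0.5932, 0.3172, 0.0629]
eef_rot: [-3.141, -0.002, 0.143]
force: [0.1, 0.2, 0.8]
grip_width: 0.0938
grip_force: 0.0
```

>>> step_arm:
  deltas:
    - {"dp": [0,0,0],"twist": 0}
    - {"dp": [0,0,0],"twist": 0}
    - {"dp": [0,0,0],"twist": 0}
    - {"dp": [0,0,0],"twist": 0}
    - {"dp": [0,0,0],"twist": 0}
  gripper: -1
  squeeze: 5

```text
time_s: 5.6
ee_pos: [0.5927, 0.3174, 0.0615]
eef_rot: [-3.142, -0.0, 0.144]
force: [-0.5, 2.6, -0.0]
grip_width: 0.0577
grip_force: 0.8
```

```bash
python3 -c "
from h import *
go([.5924,.3174,.060])
im,d=ctrl.camera('scene'); cv2.imwrite('pics/g1.png',cv2.resize(im[215:335,300:460,::-1],(640,480),interpolation=cv2.INTER_CUBIC))"
```

```text
t 5.6 pos [0.5927 0.3174 0.0615] rot [-3.1415e+00 -1.0000e-04  1.4360e-01] F [-0.5  2.6 -0. ] w 0.0577 units [-0.007 -0.001  0.039] q [0.44 0.71 1.27 0.   1.17 1.86]
```

View pics/g1.png

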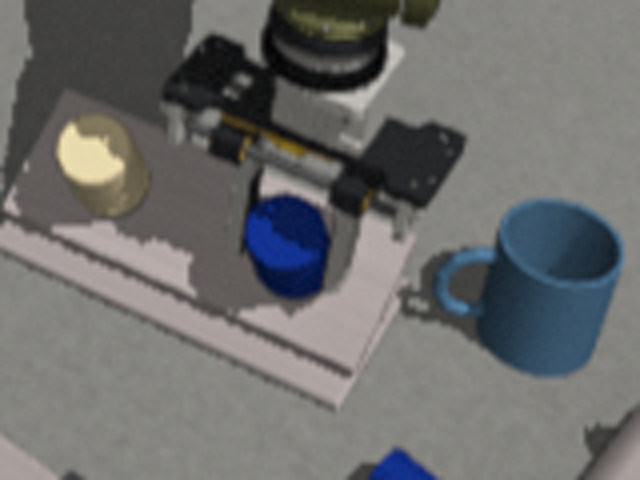

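The fingers straddle the blue cap squarely (cap at crop pixel 288,245). I'll tighten the grip.

>>> step_arm:
  deltas:
    - {"dp": [0,0,0],"twist": 0}
    - {"dp": [0,0,0],"twist": 0}
    - {"dp": [0,0,0],"twist": 0}
  squeeze: 15

```text
time_s: 5.95
ee_pos: [0.5927, 0.3176, 0.0616]
eef_rot: [-3.141, -0.0, 0.144]
force: [0.8, 2.4, 2.0]
grip_width: 0.055
grip_force: 15.0
```

>>> step_arm:
  deltas:
    - {"dp": [0,0,0],"twist": 0}
    - {"dp": [0,0,0],"twist": 0}
    - {"dp": [0,0,0],"twist": 0}
  squeeze: 50

```text
time_s: 6.25
ee_pos: [0.5927, 0.3176, 0.0616]
eef_rot: [-3.141, -0.0, 0.144]
force: [-0.3, 4.3, 2.3]
grip_width: 0.0543
grip_force: 50.0
```

>>> step_arm:
  deltas:
    - {"dp": [0.05,0,-0.087],"twist": 0}
    - {"dp": [0.05,0,-0.087],"twist": 0}
    - {"dp": [0.05,0,-0.087],"twist": 0}
    - {"dp": [0.05,0,-0.087],"twist": 0}
    - {"dp": [0.05,0,-0.087],"twist": 0}

```text
time_s: 6.75
ee_pos: [0.6027, 0.3184, 0.0789]
eef_rot: [3.141, 0.001, 0.143]
force: [0.5, 0.7, -0.9]
grip_width: 0.0544
grip_force: 50.0
```

>>> step_arm:
  deltas:
    - {"dp": [0.1,0,-0.173],"twist": 0}
    - {"dp": [0.1,0,-0.173],"twist": 0}
    - {"dp": [0.1,0,-0.173],"twist": 0}
    - {"dp": [0.1,0,-0.173],"twist": 0}
    - {"dp": [0.1,0,-0.173],"twist": 0}
    - {"dp": [0.1,0,-0.173],"twist": 0}
    - {"dp": [0.1,0,-0.173],"twist": 0}
    - {"dp": [0,0,-0.5],"twist": 0}
    - {"dp": [0,0,-0.5],"twist": 0}
    - {"dp": [0,0,0],"twist": 0}

```text
time_s: 7.75
ee_pos: [0.6314, 0.3233, 0.1706]
eef_rot: [-3.14, -0.005, 0.144]
force: [1.6, 0.6, -0.1]
grip_width: 0.0541
grip_force: 50.0
```

```bash
python3 -c "
from h import *
go([.42,.05,.2])
im,d=ctrl.camera('scene'); cv2.imwrite('pics/g2.png',cv2.resize(im[195:315,300:460,::-1],(640,480),interpolation=cv2.INTER_CUBIC))"
```

```text
t 7.75 pos [0.6314 0.3233 0.1706] rot [-3.1403 -0.0046  0.1435] F [ 1.6  0.6 -0.1] w 0.0541 units [-6.204  6.004 -0.772] q [0.42 0.69 1.03 0.   1.42 1.85]
```

View pics/g2.png

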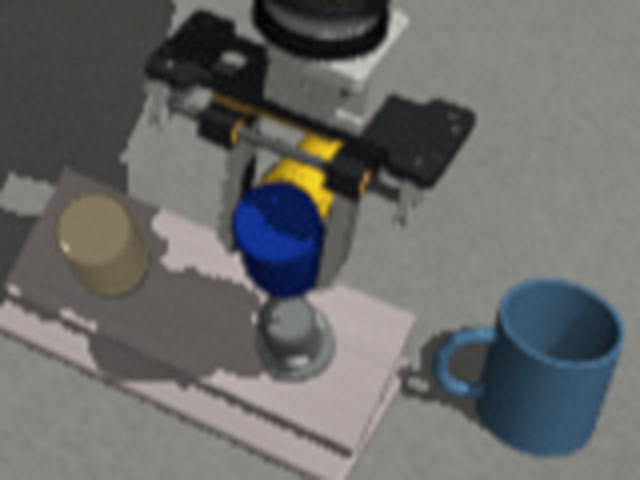

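Cap is off and still tilted at 30° (crop 280,235). Next I'll carry it to a clear patch of counter, right it by pressing lightly, and regrip it upright.

>>> step_arm:
  deltas:
    - {"dp": [0,0,-0.75],"twist": 0}
    - {"dp": [-0.68,0.66,0],"twist": 0}
    - {"dp": [-0.69,0.67,0],"twist": 0}
    - {"dp": [-0.69,0.67,0],"twist": 0}
    - {"dp": [-0.69,0.67,0],"twist": 0}
    - {"dp": [-0.69,0.67,0],"twist": 0}
    - {"dp": [-0.69,0.67,0],"twist": 0}
    - {"dp": [-0.69,0.67,0],"twist": 0}
    - {"dp": [-0.69,0.67,0],"twist": 0}
    - {"dp": [-0.69,0.67,0],"twist": 0}
    - {"dp": [0,0,0],"twist": 0}

```text
time_s: 8.9
ee_pos: [0.4172, 0.0469, 0.1965]
eef_rot: [3.141, 0.001, 0.141]
force: [0.2, 0.2, -0.6]
grip_width: 0.0541
grip_force: 50.0
```

>>> step_arm:
  deltas:
    - {"dp": [0,0,0.8],"twist": 0}
    - {"dp": [0,0,0.8],"twist": 0}
    - {"dp": [0,0,0.8],"twist": 0}
    - {"dp": [0,0,0.8],"twist": 0}
    - {"dp": [0,0,0.6],"twist": 0}
    - {"dp": [0,0,0.4],"twist": 0}
    - {"dp": [0,0,0],"twist": 0}

```text
time_s: 9.6
ee_pos: [0.4178, 0.0493, 0.0269]
eef_rot: [-3.141, 0.005, 0.144]
force: [-0.4, -0.4, 0.1]
grip_width: 0.054
grip_force: 50.0
```

>>> step_arm:
  deltas:
    - {"dp": [0,0,0],"twist": 0}
    - {"dp": [0,0,0],"twist": 0}
  squeeze: 3

```text
time_s: 9.8
ee_pos: [0.4198, 0.0491, 0.03]
eef_rot: [3.141, -0.001, 0.144]
force: [-0.3, -0.3, -0.5]
grip_width: 0.0555
grip_force: 3.0
```

>>> step_arm:
  deltas:
    - {"dp": [0,0,0.05],"twist": 0}
    - {"dp": [0,0,0.05],"twist": 0}
    - {"dp": [0,0,0.05],"twist": 0}
    - {"dp": [0,0,0.05],"twist": 0}
    - {"dp": [0,0,0.05],"twist": 0}
    - {"dp": [0,0,0.05],"twist": 0}
    - {"dp": [0,0,0.05],"twist": 0}
    - {"dp": [0,0,0.05],"twist": 0}

```text
time_s: 10.6
ee_pos: [0.4195, 0.049, 0.0133]
eef_rot: [3.142, -0.0, 0.144]
force: [-1.0, -0.1, 5.4]
grip_width: 0.0552
grip_force: 3.0
```

>>> step_arm:
  deltas:
    - {"dp": [0,0,0.05],"twist": 0}
    - {"dp": [0,0,0.05],"twist": 0}
    - {"dp": [0,0,0.05],"twist": 0}
    - {"dp": [0,0,0],"twist": 0}
    - {"dp": [0,0,0],"twist": 0}

```text
time_s: 11.1
ee_pos: [0.4192, 0.049, 0.0072]
eef_rot: [-3.142, 0.0, 0.144]
force: [-0.8, 0.0, 1.1]
grip_width: 0.0549
grip_force: 3.0
```

```bash
python3 -c "
from h import *
go([.42,.05,.005])
im,d=ctrl.camera('scene')
k=ctrl.get_calibration('scene'); p=k['world_to_cam']@[.42,.05,.04,1]; u=int(k['fx']*p[0]/p[2]+k['cx']);v=int(k['fy']*p[1]/p[2]+k['cy']);print(u,v)
cv2.imwrite('pics/g3.png',cv2.resize(im[v-45:v+45,u-60:u+60,::-1],(640,480),interpolation=cv2.INTER_CUBIC))"
```

```text
t 11.1 pos [0.4192 0.049  0.0072] rot [-3.1415e+00  2.0000e-04  1.4350e-01] F [-0.8  0.   1.1] w 0.0549 units [ 0.022 -0.022  0.054] q [0.03 0.32 2.04 0.   0.78 1.46]
330 214
```

View pics/g3.png

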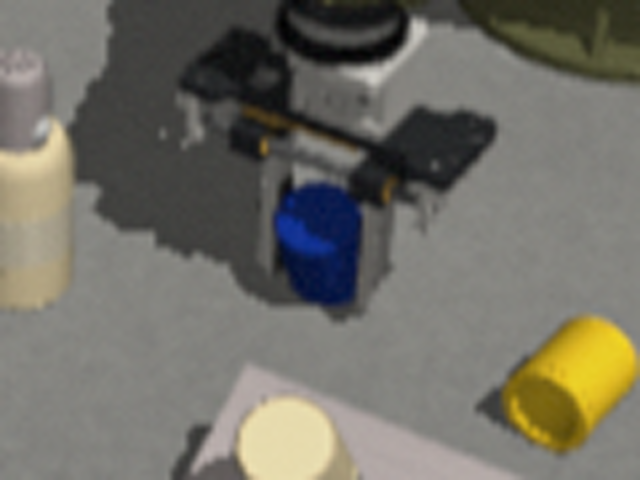

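The cap now stands almost upright (crop 320,245). I'll let it settle and look at where it is before regripping higher.

>>> step_arm:
  deltas:
    - {"dp": [0,0,0],"twist": 0}
    - {"dp": [0,0,0],"twist": 0}
    - {"dp": [0,0,0],"twist": 0}
    - {"dp": [0,0,-0.1],"twist": 0}
    - {"dp": [0,0,-0.1],"twist": 0}
    - {"dp": [0,0,-0.12],"twist": 0}
    - {"dp": [0,0,0],"twist": 0}
  gripper: 0.5

```text
time_s: 11.85
ee_pos: [0.4198, 0.049, 0.0209]
eef_rot: [3.141, -0.001, 0.144]
force: [-0.1, -0.2, -0.0]
grip_width: 0.0706
grip_force: 0.0
```

```bash
cat > capfit.py <<'E'
from h import *
from scipy.optimize import least_squares
import sys
lo=[float(v) for v in sys.argv[1].split(",")]; hi=[float(v) for v in sys.argv[2].split(",")]
for c in("scene","top"):
    im,d=ctrl.camera(c); W=pts(c,d); f=im.astype(int)
    m=(f[...,2]>f[...,0]+30)&(f[...,2]>f[...,1]+22)&(d>0)&np.all((W>lo)&(W<hi),-1)
    Q=W[m]
    if len(Q)<20: print(c,len(Q)); continue
    def sdf(p):
        ax=np.array([p[3],p[4],1]);ax/=np.linalg.norm(ax)
        r=Q-p[:3]; h=r@ax; rad=np.linalg.norm(r-h[:,None]*ax,axis=1)
        dr=rad-.027; dh=np.abs(h-.0325)-.0325
        return np.hypot(np.maximum(dr,0),np.maximum(dh,0))+np.minimum(np.maximum(dr,dh),0)
    s=least_squares(sdf,[*Q.mean(0)[:2],Q[:,2].max()-.065,0,0],loss="soft_l1",f_scale=.002)
    print(c,len(Q),s.x.round(4),np.sqrt(np.mean(s.fun**2)).round(4),"ztop",np.percentile(Q[:,2],95).round(4))
E
python3 capfit.py .36,0,.01 .48,.11,.12
python3 -c "
from h import *
go([.42,.05,.021])"
```

```text
scene 291 [ 0.4037  0.046  -0.0009  0.0062  0.0107] 0.002 ztop 0.0657
top 0
t 11.95 pos [0.4194 0.049  0.0203] rot [ 3.1415e+00 -5.0000e-04  1.4350e-01] F [-0.5 -0.4  0.1] w 0.0705 units [ 0.018 -0.022 -0.018] q [0.03 0.29 2.03 0.   0.82 1.46]
```

Cap stands upright on the counter at (0.404, 0.046). I'll shift 16 mm back and grip it.

>>> step_arm:
  deltas:
    - {"dp": [-0.2,0.01,0],"twist": 0}
    - {"dp": [-0.2,0.01,0],"twist": 0}
    - {"dp": [0,0,0],"twist": 0}
    - {"dp": [0,0,0],"twist": 0}

```text
time_s: 12.35
ee_pos: [0.4035, 0.0459, 0.0202]
eef_rot: [-3.142, -0.0, 0.143]
force: [-0.4, -0.7, 0.5]
grip_width: 0.0705
grip_force: 0.0
```

>>> step_arm:
  deltas:
    - {"dp": [0,0,0],"twist": 0}
    - {"dp": [0,0,0],"twist": 0}
    - {"dp": [0,0,0],"twist": 0}
    - {"dp": [0,0,0],"twist": 0}
  gripper: -1
  squeeze: 10

```text
time_s: 12.75
ee_pos: [0.4037, 0.0459, 0.0201]
eef_rot: [3.142, -0.0, 0.144]
force: [0.1, -0.8, 1.3]
grip_width: 0.0548
grip_force: 10.0
```

>>> step_arm:
  deltas:
    - {"dp": [0,0,0],"twist": 0}
    - {"dp": [0,0,0],"twist": 0}
  squeeze: 55

```text
time_s: 12.95
ee_pos: [0.4036, 0.0459, 0.0201]
eef_rot: [-3.142, -0.0, 0.144]
force: [0.1, -0.2, 0.0]
grip_width: 0.0539
grip_force: 55.0
```

>>> step_arm:
  deltas:
    - {"dp": [0,0,-0.4],"twist": 0}
    - {"dp": [0,0,-0.8],"twist": 0}
    - {"dp": [0,0,-0.8],"twist": 0}
    - {"dp": [0,0,-0.8],"twist": 0}
    - {"dp": [0,0,-0.8],"twist": 0}
    - {"dp": [0,0,-0.8],"twist": 0}
    - {"dp": [0,0,-0.8],"twist": 0}
    - {"dp": [0,0,-0.8],"twist": 0}
    - {"dp": [0,0,-0.6],"twist": 0}
    - {"dp": [0,0,-0.4],"twist": 0}
    - {"dp": [0,0,0],"twist": 0}

```text
time_s: 14.05
ee_pos: [0.404, 0.046, 0.3017]
eef_rot: [3.141, -0.003, 0.144]
force: [0.0, -0.4, -1.1]
grip_width: 0.0545
grip_force: 55.0
```

```bash
python3 capfit.py .34,-.02,.15 .48,.11,.5
python3 -c "
from h import *
go([.5625,-.2705,.31])"
```

```text
scene 436 [0.4044 0.0457 0.2802 0.0026 0.0015] 0.0017 ztop 0.3463
top 0
t 14.15 pos [0.4034 0.0459 0.2993] rot [-3.1415e+00  7.0000e-04  1.4360e-01] F [ 0.1 -0.5 -0.7] w 0.0546 units [ 2.806  8.398 -0.271] q [ 0.02 -0.09  1.74  0.    1.5   1.45]
```

>>> step_arm:
  deltas:
    - {"dp": [0,0,-0.4],"twist": 0}
    - {"dp": [0.28,0.84,0],"twist": 0}
    - {"dp": [0.28,0.84,0],"twist": 0}
    - {"dp": [0.28,0.84,0],"twist": 0}
    - {"dp": [0.28,0.84,0],"twist": 0}
    - {"dp": [0.28,0.84,0],"twist": 0}
    - {"dp": [0.28,0.84,0],"twist": 0}
    - {"dp": [0.28,0.84,0],"twist": 0}
    - {"dp": [0.28,0.84,0],"twist": 0}
    - {"dp": [0.28,0.84,0],"twist": 0}
    - {"dp": [0.28,0.84,0],"twist": 0}
    - {"dp": [0,0,0],"twist": 0}

```text
time_s: 15.35
ee_pos: [0.5628, -0.2735, 0.3124]
eef_rot: [-3.139, 0.004, 0.141]
force: [-1.3, 0.8, -0.9]
grip_width: 0.0547
grip_force: 55.0
```

>>> step_arm:
  deltas:
    - {"dp": [0,0,0],"twist": 0}
    - {"dp": [0,0,0],"twist": 0}
    - {"dp": [0,0,0],"twist": 0}

```text
time_s: 15.65
ee_pos: [0.5623, -0.2697, 0.3163]
eef_rot: [3.141, -0.0, 0.144]
force: [0.0, -1.5, -0.4]
grip_width: 0.0544
grip_force: 55.0
```

```bash
python3 capfit.py .5,-.35,.285 .63,-.2,.5
python3 - <<'E'
from h import *
from scipy.optimize import least_squares
go([.5625,-.2705,.2875])
for c in("scene","top"):
    im,d=ctrl.camera(c); W=pts(c,d)
    for R,a,b in((.019,.222,.260),(.033,.122,.2)):
        Q=W[(d>0)&np.all((W>[.52,-.31,a])&(W<[.61,-.23,b]),-1)]
        if len(Q)<10: continue
        s=least_squares(lambda p:np.hypot(Q[:,0]-p[0],Q[:,1]-p[1])-R,Q.mean(0)[:2],loss="soft_l1",f_scale=.002)
        print(c,R,len(Q),s.x.round(4))
    if c=="scene": cv2.imwrite('pics/g4.png',cv2.resize(im[85:205,150:310,::-1],(640,480),interpolation=cv2.INTER_CUBIC))
E
```

```text
scene 349 [ 0.5627 -0.27    0.2952 -0.0053  0.0215] 0.0021 ztop 0.3614
top 6
t 15.75 pos [ 0.5624 -0.2699  0.3165] rot [ 3.1412e+00 -5.0000e-04  1.4430e-01] F [ 0.5 -0.  -0.2] w 0.0543 units [-0.     0.014  0.726] q [-0.51  0.42  1.1   0.    1.61  0.92]
scene 0.019 131 [ 0.5636 -0.27  ]
scene 0.033 414 [ 0.5638 -0.2701]
top 0.033 15 [ 0.5613 -0.2707]
```

View pics/g4.png

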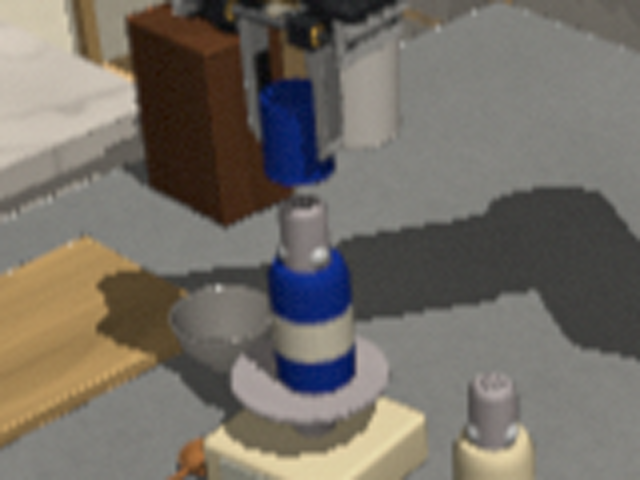

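The cap is aligned above the neck to within about 1 mm (crop 297,130 over 302,225). I'll lower it gently.

>>> step_arm:
  deltas:
    - {"dp": [0.01,0,0.15],"twist": 0}
    - {"dp": [0,0,0.15],"twist": 0}
    - {"dp": [0,0,0.15],"twist": 0}
    - {"dp": [0,0,0.15],"twist": 0}
    - {"dp": [0,0,0.15],"twist": 0}
    - {"dp": [0,0,0.1],"twist": 0}
    - {"dp": [0,0,0.1],"twist": 0}
    - {"dp": [0,0,0],"twist": 0}

```text
time_s: 16.65
ee_pos: [0.5628, -0.2705, 0.2775]
eef_rot: [-3.141, 0.001, 0.144]
force: [-0.6, -1.0, -0.7]
grip_width: 0.0538
grip_force: 55.0
```

>>> step_arm:
  deltas:
    - {"dp": [0,0,0.1],"twist": 0}
    - {"dp": [0,0,0.1],"twist": 0}
    - {"dp": [0,0,0.1],"twist": 0}
    - {"dp": [0,0,0.1],"twist": 0}
    - {"dp": [0,0,0.1],"twist": 0}
    - {"dp": [0,0,0],"twist": 0}

```text
time_s: 17.25
ee_pos: [0.5627, -0.2705, 0.2574]
eef_rot: [-3.141, 0.001, 0.144]
force: [0.8, -0.5, -0.4]
grip_width: 0.0545
grip_force: 55.0
```

>>> step_arm:
  deltas:
    - {"dp": [0,0,0.05],"twist": 0}
    - {"dp": [0,0,0.05],"twist": 0}
    - {"dp": [0,0,0.05],"twist": 0}
    - {"dp": [0,0,0.05],"twist": 0}
    - {"dp": [0,0,0.05],"twist": 0}

```text
time_s: 17.75
ee_pos: [0.5631, -0.2704, 0.2484]
eef_rot: [3.142, -0.001, 0.144]
force: [0.4, 1.2, 4.6]
grip_width: 0.0543
grip_force: 55.0
```

>>> step_arm:
  deltas:
    - {"dp": [0,0,0.05],"twist": 0}
    - {"dp": [0,0,0.05],"twist": 0}
    - {"dp": [0,0,0.05],"twist": 0}

```text
time_s: 18.05
ee_pos: [0.5631, -0.2705, 0.243]
eef_rot: [3.141, -0.001, 0.144]
force: [-1.1, 3.3, 9.4]
grip_width: 0.054
grip_force: 55.0
```

>>> step_arm:
  deltas:
    - {"dp": [0,0,0.05],"twist": 0}
    - {"dp": [0,0,0.05],"twist": 0}

```text
time_s: 18.25
ee_pos: [0.5632, -0.2706, 0.2395]
eef_rot: [3.14, -0.002, 0.144]
force: [-1.3, 3.4, 12.3]
grip_width: 0.0544
grip_force: 55.0
```

>>> step_arm:
  deltas:
    - {"dp": [0,-0.01,0.05],"twist": 0}
    - {"dp": [0,0,0.05],"twist": 0}

```text
time_s: 18.45
ee_pos: [0.5632, -0.2703, 0.2358]
eef_rot: [3.14, -0.002, 0.144]
force: [-1.1, 3.2, 13.8]
grip_width: 0.0544
grip_force: 55.0
```

>>> step_arm:
  deltas:
    - {"dp": [0,-0.01,0.05],"twist": 0}
    - {"dp": [0,0,0.05],"twist": 0}

```text
time_s: 18.65
ee_pos: [0.5632, -0.27, 0.232]
eef_rot: [3.139, -0.003, 0.144]
force: [-1.4, 1.9, 16.2]
grip_width: 0.0546
grip_force: 55.0
```

>>> step_arm:
  deltas:
    - {"dp": [0,0,0.05],"twist": 0}

```text
time_s: 18.75
ee_pos: [0.5633, -0.27, 0.2302]
eef_rot: [3.139, -0.003, 0.144]
force: [-2.5, 2.7, 14.4]
grip_width: 0.0543
grip_force: 55.0
```

>>> step_arm:
  deltas:
    - {"dp": [0,0,0.05],"twist": 0}
    - {"dp": [0,0,0],"twist": 0}

```text
time_s: 18.95
ee_pos: [0.5632, -0.2699, 0.2269]
eef_rot: [3.14, -0.002, 0.144]
force: [0.8, 0.3, 7.1]
grip_width: 0.0541
grip_force: 55.0
```

```bash
cat > chk.py <<'E'
from h import *
import sys
go([.563,-.270,.2])
im,d=ctrl.camera("scene"); W=pts("scene",d)
r=np.hypot(W[...,0]-.5655,W[...,1]+.274)
m=(d>0)&(r>.045)&(r<.06)&(W[...,2]>.06)&(W[...,2]<.115); print("pan z",np.percentile(W[m][:,2],[25,50,75]).round(4))
r=np.hypot(W[...,0]-.5625,W[...,1]+.2705)
f=im.astype(int); blue=(f[...,2]>f[...,0]+30)&(f[...,2]>f[...,1]+22)
q=W[(d>0)&(r<.04)&blue][:,2]; q=q[q>.2]; print("cap top",np.percentile(q,[90,98,100]).round(4))
if len(sys.argv)>1: cv2.imwrite(sys.argv[1],cv2.resize(im[100:205,160:300,::-1],(640,480),interpolation=cv2.INTER_CUBIC))
E
python3 chk.py pics/g5.png
```

```text
t 18.95 pos [ 0.5632 -0.2699  0.2269] rot [ 3.1404e+00 -1.8000e-03  1.4360e-01] F [0.8 0.3 7.1] w 0.0541 units [-0.006  0.001  0.673] q [-0.51  0.45  1.26  0.    1.42  0.92]
pan z [0.0967 0.0985 0.0999]
cap top [0.2735 0.2753 0.2771]
```

View pics/g5.png

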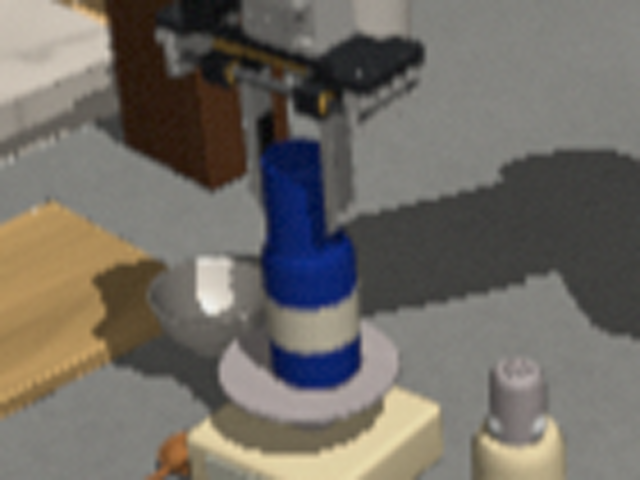

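The force fell from 16 N to 7 N and the cap top sits about 177 mm above the pan (home is 175), so it has clicked. I'll press a little more to be sure it is seated, then ease off.

>>> step_arm:
  deltas:
    - {"dp": [0,0,0.05],"twist": 0}
    - {"dp": [0,0,0.05],"twist": 0}
    - {"dp": [0,0,0.05],"twist": 0}
    - {"dp": [0,0,0.05],"twist": 0}
    - {"dp": [0,0,0],"twist": 0}

```text
time_s: 19.5
ee_pos: [0.5634, -0.2699, 0.2199]
eef_rot: [3.14, -0.003, 0.144]
force: [-1.2, 2.0, 14.7]
grip_width: 0.0543
grip_force: 55.0
```

```bash
python3 chk.py
```

```text
t 19.5 pos [ 0.5634 -0.2699  0.2199] rot [ 3.1398e+00 -2.7000e-03  1.4370e-01] F [-1.2  2.  14.7] w 0.0543 units [-0.011 -0.     0.497] q [-0.51  0.46  1.27  0.    1.41  0.92]
pan z [0.0902 0.0916 0.093 ]
cap top [0.2667 0.2683 0.2698]
```

>>> step_arm:
  deltas:
    - {"dp": [0,0,-0.05],"twist": 0}
    - {"dp": [0,0,-0.05],"twist": 0}
    - {"dp": [0,0,-0.05],"twist": 0}
    - {"dp": [0,0,-0.05],"twist": 0}
    - {"dp": [0,0,-0.05],"twist": 0}
    - {"dp": [0,0,0],"twist": 0}

```text
time_s: 20.15
ee_pos: [0.5632, -0.2699, 0.2291]
eef_rot: [3.14, -0.002, 0.144]
force: [1.1, 0.7, 6.2]
grip_width: 0.054
grip_force: 55.0
```

>>> step_arm:
  deltas:
    - {"dp": [0,0,-0.05],"twist": 0}
    - {"dp": [0,0,-0.03],"twist": 0}
    - {"dp": [0,0,0],"twist": 0}

```text
time_s: 20.45
ee_pos: [0.563, -0.2699, 0.2316]
eef_rot: [3.141, -0.001, 0.144]
force: [2.8, 0.0, 3.0]
grip_width: 0.0544
grip_force: 55.0
```

```bash
python3 chk.py
```

```text
t 20.45 pos [ 0.563  -0.2699  0.2316] rot [ 3.1411e+00 -7.0000e-04  1.4350e-01] F [2.8 0.  3. ] w 0.0544 units [0.    0.003 0.789] q [-0.51  0.45  1.25 -0.    1.44  0.92]
pan z [0.1018 0.1031 0.1041]
cap top [0.2781 0.2802 0.2814]
```

>>> step_arm:
  deltas:
    - {"dp": [0,0,0],"twist": 0}
    - {"dp": [0,0,0],"twist": 0}
  squeeze: 5

```text
time_s: 20.7
ee_pos: [0.5628, -0.2699, 0.2312]
eef_rot: [3.141, 0.0, 0.143]
force: [1.6, 0.1, 3.4]
grip_width: 0.0546
grip_force: 5.0
```

>>> step_arm:
  deltas:
    - {"dp": [0,0,0],"twist": 0}
    - {"dp": [0,0,0],"twist": 0}
    - {"dp": [0,0,0],"twist": 0}
    - {"dp": [0,0,0],"twist": 0}
    - {"dp": [0,0,0],"twist": 0}
    - {"dp": [0,0,-0.2],"twist": 0}
    - {"dp": [0,0,-0.4],"twist": 0}
    - {"dp": [0,0,-0.6],"twist": 0}
    - {"dp": [0,0,-0.6],"twist": 0}
    - {"dp": [0,0,-0.6],"twist": 0}
    - {"dp": [0,0,-0.6],"twist": 0}
    - {"dp": [0,0,0],"twist": 0}
  gripper: 0.7

```text
time_s: 21.9
ee_pos: [0.5632, -0.27, 0.3553]
eef_rot: [3.138, -0.005, 0.144]
force: [-0.2, 0.2, 0.3]
grip_width: 0.0799
grip_force: 0.0
```

```bash
python3 chk.py pics/g6.png; python3 capfit.py .5,-.35,.222 .63,-.2,.3
```

```text
t 21.9 pos [ 0.5632 -0.27    0.3553] rot [ 3.1381 -0.0047  0.1436] F [-0.2  0.2  0.3] w 0.0799 units [-0.023 -0.014  3.883] q [-0.51  0.42  1.02  0.    1.69  0.92]
pan z [0.1036 0.1046 0.106 ]
cap top [0.28   0.2823 0.2844]
scene 365 [ 0.5643 -0.2699  0.215  -0.0113 -0.0231] 0.002 ztop 0.2813
top 0
```

View pics/g6.png

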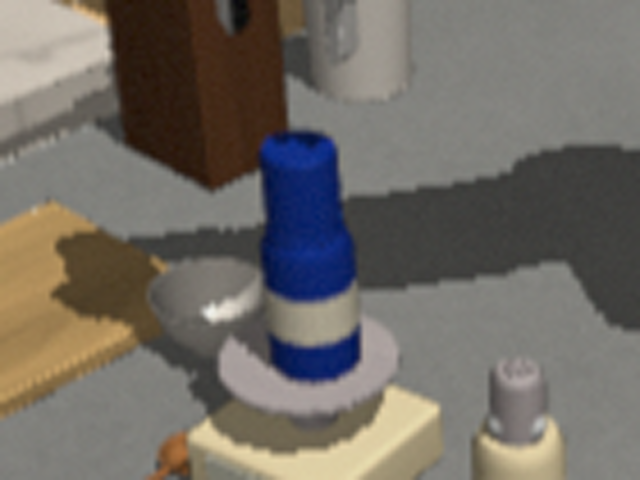

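The cap is seated on the shoulder (rim at z 0.215, home is 0.216). The canister stands on the risen pan and the gripper is clear.

```bash
python3 -c "
from station import ctrl
print(ctrl.hand_in())"
```

```text
the job is handed in; nothing more can be done
None
```

The blue cap is clicked home on the blue canister, which still stands on the scale pan; I pressed the pan about 14 mm of its 45 mm, released the cap, and handed the job in at about 22 s.

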